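# Load the bench tumbler

### The arm

A 7-joint arm with a two-finger parallel gripper is mounted at the origin on the work surface. World frame = base frame: x ahead of the robot, y to its left, z up, the work surface at z = 0. Lengths are in m, angles in rad, forces in N, time in s.
With the tool pointing down it reaches from about 0.425 to 0.925 m from the base axis. Payload 6.8 kg.
Tool frame: the origin (TCP) lies at the very end of the fingers, on their centre line; the grasp point (between the pads) lies 19 mm behind it (grip_point_offset is the distance from the TCP to the grasp point, in m); z points along the fingers, y is the line along which they close (so a half turn about z gives the same grasp; the last joint's range is limited). The gripper opens to 85 mm and grips with 20 to 120 N. Pads are 22 mm wide; open, the fingers measure 114 mm over their backs; the gripper's body (76 mm by 85 mm) begins 54 mm behind the grasp point. The pads swing forward as they close: fully open they stand 13 mm farther back than shut.
Start: joints at [-1.23, 0.477, 0.022, 1.555, -0.011, 1.109, -0.083], TCP at [0.293, 0.608, 0.231] pointing down, gripper open.
Joint ranges: [-2.96, 2.96], [-0.34, 2.1], [-1.41, 1.46], [0.24, 2.44], [-1.37, 4.51], [0.17, 1.92], [-2.96, 2.96]. Speed limits (rad/s): [2.39, 2.39, 3.14, 3.14, 3.14, 3.14, 3.14].

### API

Orientations are given as a unit quaternion [w, x, y, z].
In Python, from station import * gives the robot as it stands.
- The arm moves only by the tool carry_out, never from a script. Its argument "rows" is text: rows parted by semicolons, each of 4 numbers parted by spaces: the shift along the world's x, y, z in mm, then the turn about the world's z in degrees. In form: dx dy dz yaw; .... A call has 1 to 10 rows; each row shifts and turns the commanded pose from where the row before left it; what a row does not reach is not made up. A row lasts 1/8 s, in which the tool goes at most 62.5 mm and 10.7 degrees, less where a joint would pass 70% of its speed; a pose out of reach is approached as far as the arm can. A call is refused whole if a number of a shift passes 62.5 or a number of a turn 10.7, either way. A call with a gripper value outside its range is refused whole. "claw" is the finger opening in mm, from 0 to 85.4, set as the call begins (left out, the last holds). The fingers move at their own pace and stop on an object; "force" is the grip in N (left out, the last holds). Time passes only in rows, so rows that do not move let the fingers close. It gives the time, the measured TCP pose, the force, the opening and the grip force at its end, in the units of the state.
- get_obs(): the state, without advancing time (a new reading comes with each control period).
- read_camera(name): name is "side" or "top"; returns a dict with "img" (480x640x3 uint8, blue, green, red), "fov_y" (degrees; the focal length in pixels is half the picture's height over the tangent of half this angle, whatever the lens; pixels are square), "cx", "cy" (the principal point, pixels), "world_to_cam" (4x4, takes a point from world to camera coordinates). Camera axes: x right, y up, looking along -z (the intrinsics and any distortion apply to the point x, -y, -z); pixel columns grow to the right and rows downward; lengths in m; the calibration is good to about 2 mm. A picture is of the moment at which its call begins. There is no depth.
- hand_in(): hands the job in; it is judged then, once.
Trained networks look in the newest picture that a camera, given by its name, has taken for a name from the list of things; names that differ only in an ending like _2 or _b are one class to them, and where a whole thing is asked for, a point or a joint stands for the part that bears it (a point fixed in the world has none). Each returns a list of dicts, best first, with "confidence" (0 to 1); they miss things now and then, are a little off and sometimes report something else, mostly with a low value. They report only what shows in the picture. A call takes as long as a camera call. They do not tell look-alikes from the thing itself.
- recognise(camera, thing): "centre" ([column, row] in pixels, amid what is visible of it).
- outline_of(camera, thing): "pixels" (480x640 bool, what is visible of it) and "centre" ([column, row] in pixels, amid what is visible of it).
- place_of(camera, thing): "centre" ([column, row] in pixels: a listed point, or the origin of a listed thing).
The state is a dict: "t": time; "q": joint angles; "joint_vel": joint speeds; "joint_torque": joint torques, N m; "eef_pos": TCP position; "tool_rot": TCP orientation; "contact_force": force on the tool from outside, world axes, zero at the start; "torque": the same for the moment, N m; "gripper_width": opening from 0.0 (shut) to 1.0 (fully open); "grasp_force": force on a finger pad.
Only numpy, scipy, OpenCV 4.12 (cv2) and the standard library are available. Lean on these libraries where they do the work, as an engineer would, in place of code of your own. Each camera call takes 0.05 s, during which the arm holds its last target. There are 200 camera calls.

### The job

Pick up the orange tote by its black grip and tip all four copper sleeves out of it into the blue tub of the tumbler. Then stand the empty tote upright in the middle of the grey return mat and swing the tumbler's lid fully shut. Leave the bottles, jar, beaker and brass weight where they are.

Things in the scene. Friction and masses are not known exactly. Their poses are not given: they have to be found in the camera images.
- tote: orange open tote, 168 long (x) x 108 wide (y), walls 42 high, 4 thick; 220 g, about 500 g with its sleeves. Origin: on its underside below the middle of the grip, z up. +x is the pouring end: no end wall, the floor (flat from x=-64 to +58) ramps up at 34 degrees to the open lip. An arch over the middle (uprights on the side walls, crossbar 61 to 71 high) carries the grip
- grip (a point): middle of the tote's black rubber grip block, 88 above the tote's underside; the block is 60 long (tote x), 16 thick (tote y) and reaches from 71 (top of the crossbar) to 105 above the underside; pinch it across its 16 mm
- lip (a point): middle of the tote's open pouring lip (top of the ramp): x=+100, 30 above the underside in the tote's frame
- tub: bench tumbler, fixed: black drive base 240 (x) x 200 (y) x 42 high, on it a blue open tub, outside 210 (x) x 176 (y), walls 6, inner floor 48 and rim 135 above the bench. Origin: on the bench below the tub's middle, z up. Its -x side (control knob) faces roughly towards the robot. The lid is hinged along the +y rim
- mouth (a point): middle of the tub's mouth at rim height (135 above the bench)
- lid (a joint): angle of the tub's white lid, rad: 0 = shut flat on the rim, 1.57 = upright on the +y rim, at most 2.05. Stiff hinge: it stays where left until pushed (2 to 4 N near its edge). Hinge axis: along the tub's x, at y=+90, z=135 in the tub's frame. Lid 210 along the hinge x 180, 8 thick; a red tab 60 wide reaches 26 past the middle of its free edge
- lid_edge (a point): middle of the lid's free edge on its outer face (the face that is on top when shut), 180 from the hinge; the red tab reaches 26 further
- mat: grey return mat, fixed flat on the bench, 220 (x) x 170 (y) x 4. Origin: middle of its underside
- sleeve0: copper pipe sleeve with dark ends, 28 diameter x 60 long, 70 g, lying in the tote at the start. Origin: its middle; y along its axis
- sleeve1: copper pipe sleeve with dark ends, 28 diameter x 60 long, 70 g, lying in the tote at the start. Origin: its middle; y along its axis
- sleeve2: copper pipe sleeve with dark ends, 28 diameter x 60 long, 70 g, lying in the tote at the start. Origin: its middle; y along its axis
- sleeve3: copper pipe sleeve with dark ends, 28 diameter x 60 long, 70 g, lying in the tote at the start. Origin: its middle; y along its axis
- bottle_left: glass bottle with an orange cap, 72 diameter, 150 tall, beyond the work area on the left, loose bystander. Origin: middle of its underside
- bottle_right: glass bottle with an orange cap, 72 diameter, 150 tall, beyond the work area on the right, loose bystander. Origin: middle of its underside
- jar: small amber jar with a white cap, 52 diameter, 65 tall, close behind the tote, loose bystander. Origin: middle of its underside
- beaker: white beaker, 64 diameter, 80 tall, nearest the robot, loose bystander. Origin: middle of its underside
- weight: brass calibration weight, 50 diameter, 72 tall with a knob on top, just short of the mat (robot side), loose bystander. Origin: middle of its underside
Not all that is in view belongs to the job. Leave any white look-alike of the sleeve2 alone.

How it is judged:
By the outcome, as a careful person would: the job done as asked, in the order asked, and still so for the second after the job is handed in, with the robot touching nothing.
It also fails if it takes over 72 s, if anything falls off the work surface, if the arm or the gripper's body presses on something with over 40 N, if the wrist force passes 120 N, or if a joint passes its speed limit or range.

## Working session

There is one attempt and no reset: what is moved stays moved. The work goes in short steps, Python scripts to look and compute and a tool call to move; the robot and the scene stay as the last step left them, time stands still between calls to the robot, and variables do not carry over. Pictures are saved under pics/ and viewed, at most 10 in all, crops included, and the job is handed in when it is done.

Besides the shell and the picture viewer there is one more tool, called after ">>>" as name(argument=value, ...) on one line, values as JSON. carry_out: Moves the arm, as the interface text tells. Its arguments: {"type":"object","properties":{"rows":{"type":"string"},"claw":{"type":"number"},"force":{"type":"number"}},"required":["rows"]}

```bash
ls; mkdir -p pics
cat > h.py <<'E'
from station import *
import numpy as np, cv2
def pic(n):
    c=read_camera(n); return c
def ray(c,p):
    f=240/np.tan(np.radians(c["fov_y"])/2); M=np.array(c["world_to_cam"])
    d=np.array([(p[0]-c["cx"])/f,-(p[1]-c["cy"])/f,-1]); R=M[:3,:3]
    return -R.T@M[:3,3], R.T@d
def atz(c,p,z):
    o,d=ray(c,p); return o+d*(z-o[2])/d[2]
def proj(c,X):
    f=240/np.tan(np.radians(c["fov_y"])/2); M=np.array(c["world_to_cam"])
    q=M[:3,:3]@np.array(X)+M[:3,3]; return np.array([c["cx"]-f*q[0]/q[2],c["cy"]+f*q[1]/q[2]])
def tri(c1,p1,c2,p2):
    o1,d1=ray(c1,p1);o2,d2=ray(c2,p2)
    A=np.stack([d1,-d2],1); s=np.linalg.lstsq(A,o2-o1,rcond=None)[0]
    a=o1+s[0]*d1;b=o2+s[1]*d2
    return (a+b)/2, np.linalg.norm(a-b)
E
python3 - <<'E'
from h import *
t=pic("top");s=pic("side")
cv2.imwrite("pics/top0.png",t["img"]);cv2.imwrite("pics/side0.png",s["img"])
print({k:v for k,v in t.items() if k not in("img",)})
print({k:v for k,v in s.items() if k not in("img",)})
for n in "tote grip lip tub mouth lid_edge lid mat sleeve0 jar beaker weight bottle_left bottle_right".split():
    a=place_of("top",n);b=place_of("side",n)
    print(n,[(np.round(x["centre"]),round(x["confidence"],2)) for x in a[:3]],[(np.round(x["centre"]),round(x["confidence"],2)) for x in b[:3]])
    if a and b: print("   ",*tri(t,a[0]["centre"],s,b[0]["centre"]))
print(get_obs())
E
```

```text
pics
{'fov_y': 42.18021962418797, 'cx': 308.7975488371891, 'cy': 247.59509649454407, 'world_to_cam': array([[ 0.00726462, -0.99992384, -0.00997681, -0.01564248],
       [ 0.98719464,  0.00558149,  0.15942266, -0.53788194],
       [-0.15935484, -0.0110072 ,  0.98716001, -1.2060615 ],
       [ 0.        ,  0.        ,  0.        ,  1.        ]])}
{'fov_y': 46.664890601227114, 'cx': 324.9987954633023, 'cy': 232.78694115838724, 'world_to_cam': array([[ 0.98155665, -0.19108872,  0.00562614, -0.50870835],
       [ 0.14172465,  0.74711093,  0.64941465, -0.12937522],
       [-0.12829916, -0.6366399 ,  0.76041368, -1.25011652],
       [ 0.        ,  0.        ,  0.        ,  1.        ]])}
tote [(array([444., 275.]), 0.83)] [(array([340., 371.]), 0.78), (array([300., 182.]), 0.75)]
    [ 0.49124313 -0.29201211 -0.00359595] 0.001645851895040889
grip [(array([453., 271.]), 0.74), (array([417., 159.]), 0.45)] [(array([286., 358.]), 0.32)]
    [ 0.43447863 -0.29198655  0.1033373 ] 0.09937159862018344
lip [(array([431., 324.]), 0.96)] [(array([287., 358.]), 0.6)]
    [ 0.38950732 -0.25638187  0.0222646 ] 0.0024052378870147947
tub [(array([176., 264.]), 0.85), (array([161., 253.]), 0.52), (array([292., 216.]), 0.43)] [(array([306., 180.]), 0.57)]
    [ 0.51278657  0.26395615 -0.00076916] 0.00829921974642098
mouth [(array([160., 255.]), 0.88)] [(array([299., 140.]), 0.88)]
    [0.50489055 0.26248354 0.13933754] 0.002663127281190286
lid_edge [(array([ 47., 246.]), 0.73)] [(array([285.,  48.]), 0.85)]
    [0.49570368 0.3969646  0.31378572] 0.0020926185261055637Traceback (most recent call last):
  File "<stdin>", line 7, in <module>
ValueError: it knows: beaker, bottle_left, bottle_right, grip, jar, lid_edge, lip, mat, mouth, sleeve, tote, tub, weight
```

Run:
```python
from h import *
t=pic("top");s=pic("side")
for n in "grip mat sleeve jar beaker weight bottle_left bottle_right".split():
    a=place_of("top",n);b=place_of("side",n)
    print(n,[(np.round(x["centre"]),round(x["confidence"],2)) for x in a[:5]],[(np.round(x["centre"]),round(x["confidence"],2)) for x in b[:5]])
    if a and b: print("   ",*tri(t,a[0]["centre"],s,b[0]["centre"]), [atz(t,x["centre"],0)[:2].round(3) for x in a])
o=get_obs();print(o["t"],o["eef_pos"],o["tool_rot"],o["contact_force"],o["gripper_width"])
```

```text
grip [(array([453., 269.]), 0.97)] [(array([337., 350.]), 0.71), (array([449., 325.]), 0.27)]
    [ 0.48786579 -0.28999911  0.08353572] 0.005931153215346228 [array([ 0.501, -0.309])]
mat [] [(array([364., 244.]), 0.87)]
sleeve [(array([369., 331.]), 0.96), (array([424., 364.]), 0.93), (array([514., 283.]), 0.76), (array([441., 298.]), 0.7), (array([442., 282.]), 0.63)] [(array([273., 308.]), 0.93), (array([359., 372.]), 0.9), (array([342., 436.]), 0.81), (array([316., 366.]), 0.77), (array([332., 359.]), 0.63)]
    [ 0.37582219 -0.13318063  0.02141777] 0.005631690768536825 [array([ 0.374, -0.135]), array([ 0.31 , -0.245]), array([ 0.473, -0.432]), array([ 0.442, -0.282]), array([ 0.476, -0.285]), array([ 0.527, -0.316])]
jar [(array([467., 234.]), 0.64), (array([431., 319.]), 0.62), (array([453., 269.]), 0.34)] [(array([392., 386.]), 0.92)]
    [ 0.58286406 -0.3432728  -0.00558701] 0.011773863850820007 [array([ 0.576, -0.341]), array([ 0.399, -0.261]), array([ 0.501, -0.309])]
beaker [(array([289., 326.]), 0.9), (array([432., 322.]), 0.74)] [(array([267., 258.]), 0.58), (array([337., 352.]), 0.27)]
    [ 0.38309547  0.02687764 -0.00561591] 0.00010791015054244819 [array([0.383, 0.027]), array([ 0.394, -0.263])]
weight [(array([270., 274.]), 0.68), (array([456., 256.]), 0.31), (array([413., 157.]), 0.17)] [(array([310., 237.]), 0.69)]
    [ 0.49144623  0.06900389 -0.00229251] 0.0034182687595247833 [array([0.489, 0.069]), array([ 0.528, -0.316]), array([ 0.742, -0.231])]
bottle_left [(array([206., 163.]), 0.73), (array([175., 267.]), 0.18)] []
bottle_right [(array([414., 158.]), 0.65)] [(array([445., 326.]), 0.66)]
    [ 0.73877952 -0.23307092 -0.00297583] 0.004065963817329393 [array([ 0.74 , -0.233])]
1.6 [0.29285853 0.60815201 0.23129215] [-1.43737119e-05  2.22518657e-01  9.74928432e-01 -1.78782462e-05] [-0.05821169  0.92433919  0.59852941] 0.9995547285387999
```

View pics/top0.png

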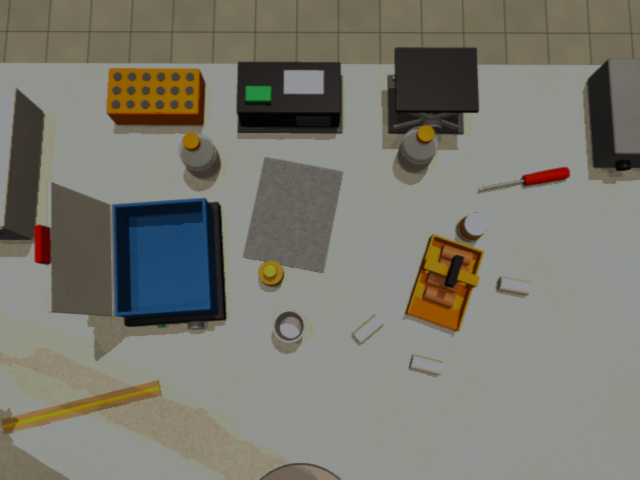

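View pics/side0.png

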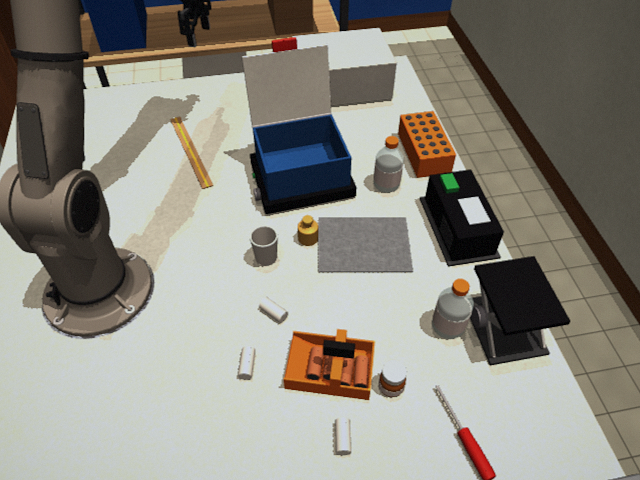

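```bash
cat > m.py <<'E'
from h import *
def mr(mask):
    return cv2.minAreaRect(np.argwhere(mask)[:,::-1].astype(np.float32))
def rect_at(c,mask,z):
    cnt=max(cv2.findContours(mask.astype(np.uint8),cv2.RETR_EXTERNAL,cv2.CHAIN_APPROX_NONE)[0],key=cv2.contourArea)[:,0]
    P=np.array([atz(c,p,z)[:2]*1000 for p in cnt],np.float32)
    return cv2.minAreaRect(P)
E
python3 - <<'E'
from m import *
t=pic("top")
for n,z in (("grip",.105),("mat",.004),("tub",.0),("tote",.042),("lid_edge",.135)):
    for r in outline_of("top",n)[:2]: print(n,round(r["confidence"],2),r["centre"],rect_at(t,r["pixels"],z))
g=[place_of("top",n)[:1] for n in("grip","lip","tote")]
for r,z in zip(g,(.088,.03,0)):
    if r: print(atz(t,r[0]["centre"],z))
mk=outline_of("side","mat"); s=pic("side")
for r in mk[:2]: print(r["confidence"],rect_at(s,r["pixels"],.004))
# tub interior blue & mat via hsv not needed; crop
cv2.imwrite("pics/crop1.png",cv2.resize(t["img"][210:380,340:540],None,fx=3.5,fy=3.5,interpolation=cv2.INTER_CUBIC))
# tub rim: blue mask, project at rim height
h=cv2.cvtColor(t["img"],cv2.COLOR_BGR2HSV); b=cv2.inRange(h,(95,120,30),(125,255,255)); b[:150]=0;b[340:]=0;b[:,260:]=0;b[:,:90]=0
print("blue",rect_at(t,b>0,.135))
E
```

```text
grip 0.57 [444.6, 279.8] ((464.3760070800781, -271.3584899902344), (113.14966583251953, 162.51263427734375), 71.14620971679688)
mat 0.8 [292.3, 213.9] ((616.6443481445312, 22.279502868652344), (169.45852661132812, 220.49758911132812), 78.98558807373047)
tub 0.8 [132.9, 257.1] ((522.9631958007812, 359.528564453125), (425.3275451660156, 282.4341735839844), 84.1417007446289)
tub 0.55 [436.5, 280.1] ((476.17156982421875, -284.1584167480469), (61.67646408081055, 26.364450454711914), 71.65733337402344)
tote 0.67 [446.4, 279.9] ((470.96337890625, -284.2464904785156), (117.48356628417969, 169.7848663330078), 71.21244049072266)
lid_edge 0.83 [74.5, 253.6] ((520.380615234375, 427.3092956542969), (259.9855651855469, 144.1619873046875), 4.461117267608643)
[ 0.48372587 -0.29007316  0.088     ]
[ 0.39215831 -0.25724237  0.03      ]
[ 0.49080106 -0.28858293  0.        ]
0.96 ((616.1435546875, 20.448654174804688), (174.3264617919922, 218.50392150878906), 79.28887176513672)
blue ((504.0341796875, 255.08255004882812), (214.04672241210938, 187.16510009765625), 4.5140700340271)
```

View pics/crop1.png

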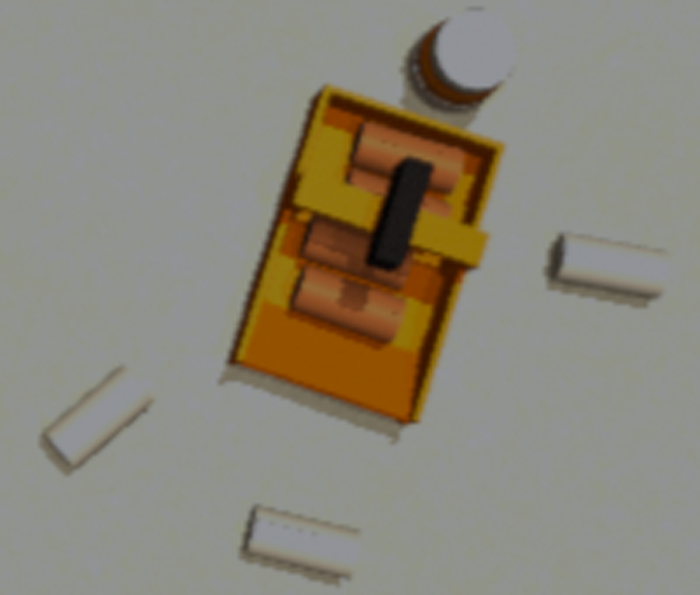

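>>> carry_out(rows="5 -52 0 0;5 -52 0 0;5 -52 0 0;5 -52 0 0;7 -50 0 0;22 -46 0 0;22 -46 0 0;22 -46 0 0;22 -46 0 0;22 -46 0 0", claw=85, force=50)

```text
t: 3.4
eef_pos: [0.4305, 0.1187, 0.2317]
tool_rot: [0.0, 0.222, 0.975, 0.0]
contact_force: [1.0, 0.4, 0.3]
gripper_width: 0.993
grasp_force: 0.0
```

>>> carry_out(rows="12 -55 0 0;12 -55 0 0;12 -55 0 0;14 -55 0 0;2 -48 0 3;2 -48 0 4;1 -47 0 0;1 -47 0 0;0 0 0 0")

```text
t: 4.53
eef_pos: [0.4847, -0.2942, 0.2317]
tool_rot: [0.0, 0.166, 0.986, -0.001]
contact_force: [-0.2, 0.1, -0.8]
gripper_width: 1.0
grasp_force: 0.0
```

>>> carry_out(rows="1 4 -50 0;0 0 -50 0;0 0 -30 0;0 0 -24 0;0 0 0 0")

```text
t: 5.15
eef_pos: [0.486, -0.2841, 0.0759]
tool_rot: [-0.002, 0.162, 0.987, 0.001]
contact_force: [-0.0, -0.0, -0.0]
gripper_width: 0.993
grasp_force: 0.0
```

Run:
```python
from h import *
t=pic("top");s=pic("side")
a=cv2.resize(t["img"][210:350,380:520],(400,400),interpolation=cv2.INTER_CUBIC)
b=cv2.resize(s["img"][280:420,260:400],(400,400),interpolation=cv2.INTER_CUBIC)
cv2.imwrite("pics/g1.png",np.hstack([a,b]));print(get_obs()["eef_pos"],get_obs()["contact_force"])
```

```text
[ 0.4873957  -0.28550172  0.07801015] [ 0.16995699  0.36355645 -0.17186297]
```

View pics/g1.png

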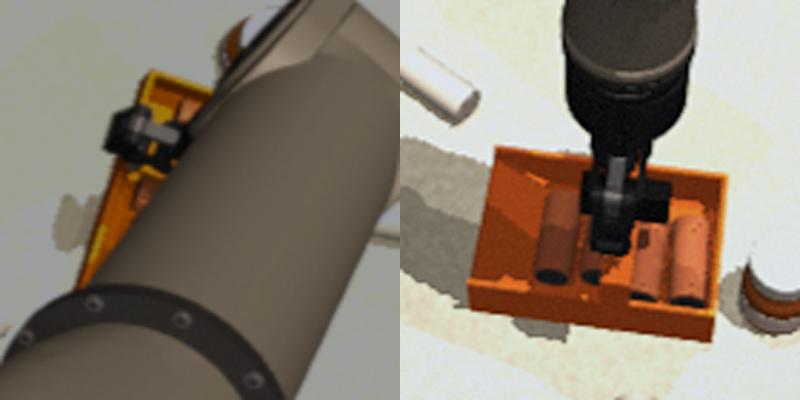

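>>> carry_out(rows="-1 -4 -1 0;0 0 0 0;0 0 0 0;0 0 0 0;0 0 0 0;0 0 0 0;0 0 0 0;0 0 0 0", claw=5, force=50)

```text
t: 6.25
eef_pos: [0.4859, -0.2904, 0.0765]
tool_rot: [0.0, 0.163, 0.987, -0.0]
contact_force: [-1.1, -2.6, 1.7]
gripper_width: 0.177
grasp_force: 52.7
```

>>> carry_out(rows="0 0 20 0;0 0 40 0;0 0 40 0;0 0 40 0;0 0 0 0")

```text
t: 6.88
eef_pos: [0.4872, -0.2897, 0.2182]
tool_rot: [0.002, 0.162, 0.987, 0.0]
contact_force: [0.1, -0.2, -5.5]
gripper_width: 0.177
grasp_force: 51.8
```

>>> carry_out(rows="0 20 12 0;2 40 11 2;3 50 0 4;3 50 0 4;3 50 0 4;3 50 0 4;3 50 0 3;3 50 0 2;3 50 0 0;3 50 0 0")

```text
t: 8.12
eef_pos: [0.5098, 0.1718, 0.2367]
tool_rot: [-0.002, -0.038, 0.999, -0.001]
contact_force: [-0.0, -0.1, -4.9]
gripper_width: 0.175
grasp_force: 51.9
```

>>> carry_out(rows="3 45 0 0;2 30 0 0;1 17 0 0;0 0 0 0;0 0 0 0")

```text
t: 8.75
eef_pos: [0.5178, 0.26, 0.2387]
tool_rot: [-0.001, -0.036, 0.999, -0.001]
contact_force: [-0.1, -0.4, -4.4]
gripper_width: 0.177
grasp_force: 51.8
```

Run:
```python
from m import *
t=pic("top");s=pic("side")
a=t["img"][150:350,20:320]
b=s["img"][20:220,180:480]
cv2.imwrite("pics/g2.png",np.hstack([cv2.resize(x,(400,267),interpolation=cv2.INTER_CUBIC) for x in(a,b)]));o=get_obs();print(o["eef_pos"],o["contact_force"],o["q"])
for n in("lip","mouth"):
  A=place_of("top",n);B=place_of("side",n);print(n,[(x["centre"],x["confidence"]) for x in A[:1]+B[:1]])
  if A and B: print(tri(t,A[0]["centre"],s,B[0]["centre"]))
```

```text
[0.51807502 0.26024065 0.2392131 ] [-0.41005251 -0.23168015 -4.21159899] [-0.77241796  0.31617223  0.24951169  1.79387753 -0.08845118  1.04302776
  1.15298532]
lip [([154.8, 299.2], 0.82), ([262.1, 133.4], 0.72)]
(array([0.41808492, 0.25760829, 0.17903754]), np.float64(0.008075800847925738))
mouth [([301.2, 138.3], 0.96)]
```

View pics/g2.png

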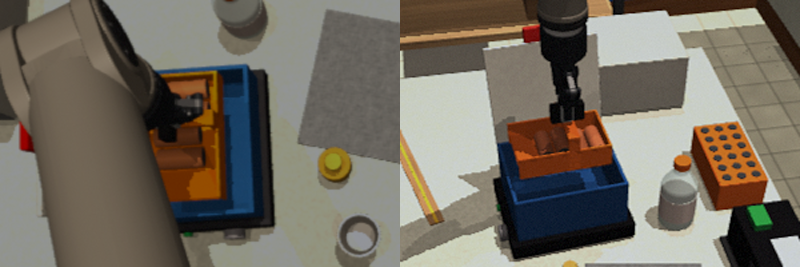

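>>> carry_out(rows="0 1 -25 0;0 0 -30 0;0 0 -20 0;0 0 -12 0;0 0 0 0")

```text
t: 9.68
eef_pos: [0.5176, 0.2629, 0.1518]
tool_rot: [-0.001, -0.037, 0.999, -0.0]
contact_force: [0.8, -0.2, -4.0]
gripper_width: 0.177
grasp_force: 51.8
```

>>> carry_out(rows="-13 -1 3 0;-12 -1 11 0;-8 0 6 0;-8 -1 6 0;-9 -1 4 0;-9 0 4 0;0 0 0 0", force=25)

```text
t: 10.55
eef_pos: [0.4649, 0.2601, 0.1914]
tool_rot: [0.007, -0.037, 0.999, 0.003]
contact_force: [11.3, -1.6, 2.0]
gripper_width: 0.178
grasp_force: 52.3
```

Run:
```python
from m import *
s=pic("side");t=pic("top")
cv2.imwrite("pics/g3.png",np.hstack([cv2.resize(x,(400,267),interpolation=cv2.INTER_CUBIC) for x in(t["img"][150:350,20:320],s["img"][20:220,180:480])]));o=get_obs();print(o["eef_pos"],o["contact_force"],o["torque"])
```

```text
[0.46490149 0.26021978 0.19115534] [10.96496597 -1.04540205  1.98530304] [-0.41094978 -2.81930982  0.23585462]
```

View pics/g3.png

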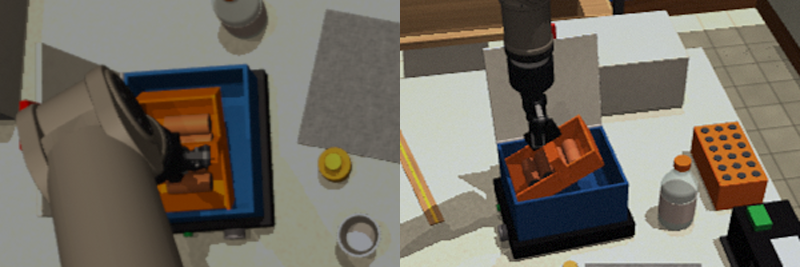

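>>> carry_out(rows="-9 -1 3 0;-9 -1 2 0;-9 0 1 0;-9 -1 0 0;-8 0 -1 0;-7 0 -2 0;0 0 0 0")

```text
t: 11.52
eef_pos: [0.4108, 0.2571, 0.1922]
tool_rot: [0.004, -0.037, 0.999, 0.002]
contact_force: [6.0, -0.4, -3.5]
gripper_width: 0.177
grasp_force: 52.8
```

Run:
```python
from m import *
s=pic("side");t=pic("top")
cv2.imwrite("pics/g4.png",np.hstack([cv2.resize(x,(400,267),interpolation=cv2.INTER_CUBIC) for x in(t["img"][150:350,20:320],s["img"][20:220,180:480])]));o=get_obs();print(o["eef_pos"],o["contact_force"],o["torque"],o["grasp_force"])
```

```text
[0.41081764 0.25711914 0.19206446] [ 5.78915224  0.10296274 -3.33079885] [ 0.02336122 -1.79859288  0.04550647] 52.80794620513916
```

View pics/g4.png

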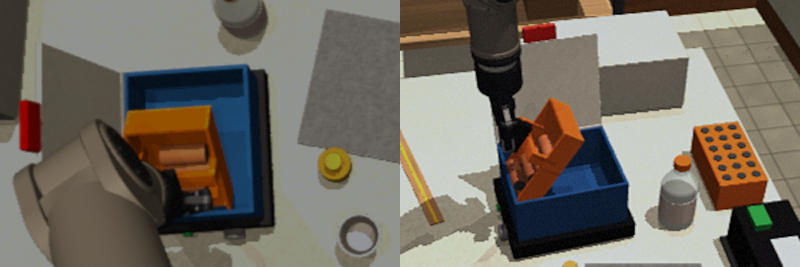

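>>> carry_out(rows="0 0 0 0;0 0 0 0;10 1 0 0;15 1 0 0;15 1 0 0;10 1 0 0;0 0 0 0;0 0 0 0;0 0 0 0", claw=4, force=120)

```text
t: 12.75
eef_pos: [0.458, 0.2602, 0.1895]
tool_rot: [0.0, -0.037, 0.999, 0.0]
contact_force: [1.6, -1.0, -2.4]
gripper_width: 0.168
grasp_force: 119.5
```

Run:
```python
from m import *
s=pic("side");t=pic("top")
cv2.imwrite("pics/g5.png",np.hstack([cv2.resize(x,(400,267),interpolation=cv2.INTER_CUBIC) for x in(t["img"][150:350,20:320],s["img"][20:220,180:480])]));o=get_obs();print(o["eef_pos"],o["contact_force"],o["torque"],o["grasp_force"])
```

```text
[0.45800853 0.26019081 0.18954564] [ 2.0464147  -0.0868184  -2.06731916] [-0.14157802 -0.48880312  0.00224771] 119.56745266914368
```

View pics/g5.png

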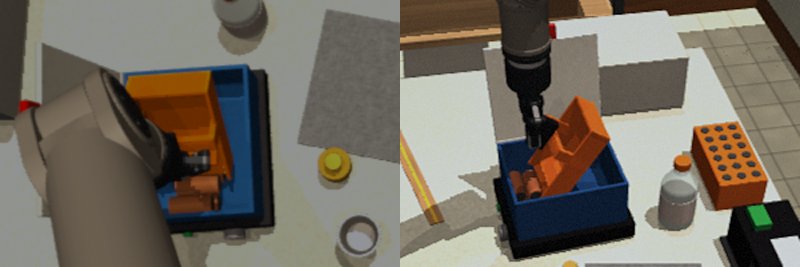

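>>> carry_out(rows="0 0 10 0;5 0 12 0;25 2 0 0;30 2 0 0;25 2 0 0;0 0 0 0")

```text
t: 13.6
eef_pos: [0.5446, 0.2659, 0.2119]
tool_rot: [0.0, -0.037, 0.999, -0.0]
contact_force: [-0.4, -0.4, -2.8]
gripper_width: 0.166
grasp_force: 119.5
```

>>> carry_out(rows="8 1 0 0;10 1 0 0;10 1 0 0;10 1 0 0;10 1 0 0;8 1 0 0;5 0 0 0;0 0 0 0", claw=4, force=30)

```text
t: 14.6
eef_pos: [0.6061, 0.2726, 0.2188]
tool_rot: [0.003, -0.037, 0.999, 0.002]
contact_force: [-8.9, -4.1, 33.0]
gripper_width: 0.169
grasp_force: 145.3
```

Run:
```python
from m import *
s=pic("side");t=pic("top")
cv2.imwrite("pics/g6.png",np.hstack([cv2.resize(x,(400,267),interpolation=cv2.INTER_CUBIC) for x in(t["img"][150:350,20:320],s["img"][20:220,180:480])]));o=get_obs();print(o["eef_pos"],o["contact_force"],o["torque"],o["grasp_force"])
for n in("bottle_left","mat"):
  r=place_of("top",n)
  if r: print(n,r[0]["confidence"],atz(t,r[0]["centre"],0))
print([(x["centre"],round(x["confidence"],2)) for x in recognise("top","sleeve")])
```

```text
[0.60612217 0.27252655 0.2188898 ] [-8.24213235 -4.65449502 31.52625361] [-1.32720139  2.66055184 -0.18500778] 145.28390407562256
bottle_left 0.94 [0.72601667 0.20623723 0.        ]
mat 0.95 [0.6207656  0.02619977 0.        ]
[([165.2, 303.5], 0.86), ([514.5, 285.4], 0.75), ([426.2, 363.6], 0.73), ([168.2, 291.5], 0.72), ([173.6, 276.1], 0.72)]
```

View pics/g6.png

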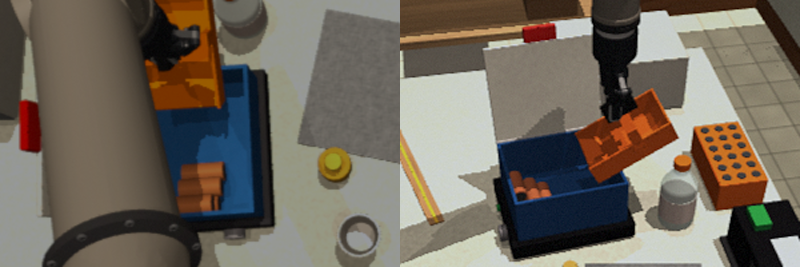

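>>> carry_out(rows="0 0 12 0;0 0 20 0;0 0 22 0;0 -20 0 0;1 -40 0 -4;3 -45 0 -4;4 -50 0 -4;4 -50 0 -3;4 -35 0 0;3 -12 0 0")

```text
t: 16.1
eef_pos: [0.6213, 0.0132, 0.2644]
tool_rot: [-0.001, 0.098, 0.995, -0.001]
contact_force: [-0.7, -0.6, -2.5]
gripper_width: 0.165
grasp_force: 140.3
```

>>> carry_out(rows="0 0 -30 0;0 0 -40 0;0 0 0 0")

```text
t: 16.48
eef_pos: [0.6195, 0.0195, 0.1917]
tool_rot: [-0.004, 0.094, 0.996, -0.001]
contact_force: [-0.8, -0.2, -2.7]
gripper_width: 0.162
grasp_force: 140.1
```

Run:
```python
from m import *
s=pic("side");t=pic("top")
cv2.imwrite("pics/g7.png",np.hstack([cv2.resize(x,(400,300),interpolation=cv2.INTER_CUBIC) for x in(t["img"][130:340,120:400],s["img"][100:310,220:500])]));o=get_obs();print(o["eef_pos"],o["tool_rot"],o["contact_force"],o["torque"],o["grasp_force"])
```

```text
[0.62281452 0.01963026 0.1957866 ] [-1.39916155e-04  9.39134490e-02  9.95580347e-01 -1.33103503e-04] [ 0.3867176  -0.12314262 -1.17847652] [-0.00866341  0.08645118  0.0436593 ] 140.10133981704712
```

View pics/g7.png

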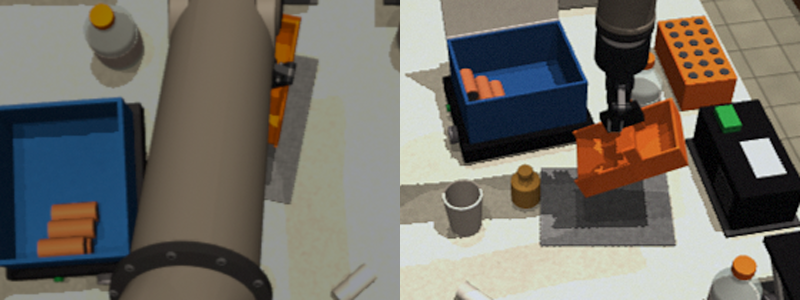

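>>> carry_out(rows="0 0 -30 0;0 0 -30 0;0 0 -20 0;0 0 -10 0;0 0 -5 0;0 0 0 0")

```text
t: 17.32
eef_pos: [0.6273, 0.0195, 0.1056]
tool_rot: [0.004, 0.094, 0.996, 0.001]
contact_force: [-1.0, -1.5, 20.4]
gripper_width: 0.16
grasp_force: 144.7
```

>>> carry_out(rows="1 0 -4 0;0 0 -4 0;0 0 0 0")

```text
t: 17.7
eef_pos: [0.6346, 0.0184, 0.1019]
tool_rot: [0.011, 0.094, 0.995, 0.001]
contact_force: [6.0, -2.1, 33.0]
gripper_width: 0.165
grasp_force: 155.9
```

>>> carry_out(rows="0 0 4 0;0 0 0 0;0 0 0 0;0 0 0 0", claw=15.5, force=20)

```text
t: 18.2
eef_pos: [0.6293, 0.0199, 0.1013]
tool_rot: [0.006, 0.094, 0.996, 0.001]
contact_force: [1.6, -0.8, 13.8]
gripper_width: 0.181
grasp_force: 37.9
```

>>> carry_out(rows="-2 0 -4 0;-1 0 -4 0;0 0 -4 0;0 0 0 0")

```text
t: 18.7
eef_pos: [0.6365, 0.0184, 0.0954]
tool_rot: [0.016, 0.094, 0.995, 0.002]
contact_force: [15.1, -3.4, 28.3]
gripper_width: 0.183
grasp_force: 40.2
```

Run:
```python
from m import *
s=pic("side")
o=get_obs();print(o["eef_pos"],o["contact_force"],o["torque"],o["grasp_force"])
B=place_of("side","lip");G=place_of("side","grip");O=place_of("side","tote")
for n,r in(("lip",B),("grip",G),("tote",O)): print(n,[(x["centre"],round(x["confidence"],2)) for x in r[:2]])
x0=np.array(o["eef_pos"]);a=np.radians(169.2);d=np.array([np.cos(a),np.sin(a),0])
g=x0+[0,0,.019]
for th in (0,10,20,30):
    c,si=np.cos(np.radians(th)),np.sin(np.radians(th))
    f=lambda X,Z: g+d*(X*c+Z*si)/1000+np.array([0,0,(-X*si+Z*c)/1000])
    print(th,"lip",proj(s,f(100,-66)).round(),"orig",proj(s,f(0,-96)).round())
```

```text
[0.6365087  0.01839964 0.09535591] [14.56837868 -3.19845247 29.57933482] [-1.01351923 -3.04678143  0.01310775] 40.21104499697685
lip [([340.4, 236.7], 0.68)]
grip [([380.5, 213.7], 0.87)]
tote [([385.4, 234.2], 0.8), ([365.0, 244.2], 0.64)]
0 lip [330. 230.] orig [372. 238.]
10 lip [336. 235.] orig [379. 238.]
20 lip [342. 238.] orig [386. 237.]
30 lip [350. 241.] orig [393. 235.]
```

>>> carry_out(rows="4 0 5 0;4 0 4 0;0 0 0 0")

```text
t: 19.27
eef_pos: [0.6301, 0.0202, 0.0942]
tool_rot: [0.001, 0.093, 0.996, 0.0]
contact_force: [3.1, 1.1, 5.7]
gripper_width: 0.179
grasp_force: 36.4
```

>>> carry_out(rows="0 0 0 0;0 0 0 0;0 0 0 0", claw=17)

```text
t: 19.65
eef_pos: [0.6282, 0.0202, 0.0927]
tool_rot: [-0.001, 0.093, 0.996, -0.0]
contact_force: [0.4, -0.3, -0.9]
gripper_width: 0.2
grasp_force: 0.0
```

```bash
cat > tl.py <<'E'
from m import *
s=pic("side")
o=get_obs();print(o["eef_pos"],o["contact_force"],o["torque"],o["grasp_force"],o["gripper_width"])
for n in("lip","grip","tote"): print(n,[(x["centre"],round(x["confidence"],2)) for x in place_of("side",n)[:2]])
x0=np.array(o["eef_pos"]);a=np.radians(169.2);d=np.array([np.cos(a),np.sin(a),0])
g=x0+[0,0,.019]
for th in (0,10,20,30):
    c,si=np.cos(np.radians(th)),np.sin(np.radians(th))
    f=lambda X,Z: g+d*(X*c+Z*si)/1000+np.array([0,0,(-X*si+Z*c)/1000])
    print(th,"lip",proj(s,f(100,-66)).round(),"orig",proj(s,f(0,-96)).round())
E
python3 tl.py
```

```text
[0.62837578 0.02024293 0.09286355] [ 1.10013358 -0.00479561 -0.0289065 ] [-0.00818038 -0.04505508 -0.02322755] 0.0 0.1960738633737501
lip [([339.5, 235.5], 0.65)]
grip [([387.7, 221.2], 0.94)]
tote [([385.5, 243.8], 0.91), ([303.5, 181.3], 0.57)]
0 lip [327. 231.] orig [369. 239.]
10 lip [332. 235.] orig [376. 239.]
20 lip [339. 239.] orig [382. 237.]
30 lip [346. 242.] orig [389. 236.]
```

```bash
cat > tp.py <<'E'
from m import *
s=pic("side")
L,G,O=[place_of("side",n)[0] for n in("lip","grip","tote")]
for r,z in((L,.034),(G,.092),(O,.004)): print(atz(s,r["centre"],z).round(4),r["confidence"])
m=outline_of("side","tote")[0]; print(m["confidence"],rect_at(s,m["pixels"],.034))
t=pic("top")
for n,z in(("lip",.034),("grip",.092),("tote",.004)):
  r=place_of("top",n)
  if r: print("top",n,atz(t,r[0]["centre"],z).round(4),r[0]["confidence"])
E
python3 tp.py
```

```text
[0.5621 0.0249 0.034 ] 0.92
[6.594e-01 6.000e-04 9.200e-02] 0.59
[0.6652 0.0068 0.004 ] 0.61
0.79 ((649.1854248046875, 24.825218200683594), (165.86712646484375, 171.1873321533203), 79.23355865478516)
top grip [0.6397 0.0088 0.092 ] 0.54
top tote [0.6696 0.0142 0.004 ] 0.91
```

>>> carry_out(rows="0 0 0 0;0 0 0 0;16 -4 0 0;16 -4 0 0;0 0 -7 0;0 0 -6 0;0 0 0 0", claw=50)

```text
t: 21.18
eef_pos: [0.6595, 0.0125, 0.0793]
tool_rot: [-0.001, 0.093, 0.996, -0.0]
contact_force: [0.6, 0.7, 0.5]
gripper_width: 0.586
grasp_force: 0.0
```

```bash
python3 tp.py; python3 -c "
from h import *
o=get_obs();print(o['eef_pos'],o['contact_force'])"
```

```text
[0.5579 0.0327 0.034 ] 0.7
[0.6625 0.0147 0.092 ] 0.77
[0.6632 0.0123 0.004 ] 0.67
0.97 ((648.478271484375, 16.32276153564453), (149.13525390625, 169.75814819335938), 79.01739501953125)
top grip [0.4415 0.2527 0.092 ] 0.7
top tote [0.6674 0.0215 0.004 ] 0.61
[0.66093039 0.01218261 0.08047642] [-0.7055139  -0.00567238 -0.75880507]
```

>>> carry_out(rows="0 0 0 0;0 0 0 0;0 0 0 0;0 0 0 0;0 0 0 0;0 0 0 0", claw=12, force=40)

```text
t: 22.38
eef_pos: [0.6607, 0.012, 0.0801]
tool_rot: [-0.0, 0.093, 0.996, -0.0]
contact_force: [-0.3, 0.5, -1.8]
gripper_width: 0.185
grasp_force: 44.8
```

>>> carry_out(rows="0 0 8 0;-10 2 2 0;-14 3 0 0;-12 3 0 0;0 0 -4 0;0 0 -5 0;0 0 0 0")

```text
t: 23.25
eef_pos: [0.6248, 0.02, 0.0806]
tool_rot: [-0.0, 0.093, 0.996, -0.0]
contact_force: [0.2, -0.1, -2.2]
gripper_width: 0.177
grasp_force: 44.7
```

>>> carry_out(rows="0 0 0 0;0 0 0 0;0 0 0 0;0 0 0 0;0 0 0 0", claw=50)

```text
t: 23.88
eef_pos: [0.6249, 0.0202, 0.0814]
tool_rot: [0.0, 0.093, 0.996, 0.0]
contact_force: [0.9, 0.4, 1.1]
gripper_width: 0.59
grasp_force: 0.0
```

```bash
python3 tp.py; python3 -c "
from h import *
o=get_obs();print(o['t'],o['eef_pos'],o['contact_force'])"
```

```text
23.975 [0.62485394 0.02016528 0.08133235] [ 0.0290972  -0.53167113 -0.08384421]Traceback (most recent call last):
  File "tp.py", line 3, in <module>
    L,G,O=[place_of("side",n)[0] for n in("lip","grip","tote")]
           ~~~~~~~~~~~~~~~~~~^^^
IndexError: list index out of range
```

>>> carry_out(rows="0 0 10 0;0 0 40 0;0 0 55 0;0 0 55 0;-10 20 50 4;-40 30 30 4;-45 30 30 4;-45 30 20 3;-45 35 20 0;0 0 0 0")

```text
t: 25.22
eef_pos: [0.4376, 0.1683, 0.3939]
tool_rot: [0.002, -0.041, 0.999, 0.002]
contact_force: [0.5, 0.0, -0.0]
gripper_width: 0.584
grasp_force: 0.0
```

```bash
cat tp.py | sed 's/^L,G.*/import sys/; s/^for r,z in((L.*/for n,z in(("lip",.034),("grip",.092),("tote",.004)):\n  r=place_of("side",n)\n  if r: print("side",n,atz(s,r[0]["centre"],z).round(4),r[0]["confidence"])/' > tp2.py
cat >> tp2.py <<'E'
m=outline_of("top","tote")[0]; print(m["confidence"],rect_at(t,m["pixels"],.046))
for n in("lid_edge","mouth"):
  A=place_of("top",n);B=place_of("side",n)
  if A and B: print(n,tri(t,A[0]["centre"],s,B[0]["centre"]))
for c in("top","side"): print([np.round(x["centre"]).tolist() for x in recognise(c,"sleeve")])
h=cv2.cvtColor(t["img"],cv2.COLOR_BGR2HSV); b=cv2.inRange(h,(95,120,30),(125,255,255)); b[:150]=0;b[340:]=0;b[:,260:]=0;b[:,:90]=0
print("blue",rect_at(t,b>0,.135))
E
python3 tp2.py
```

```text
side lip [0.5286 0.0427 0.034 ] 0.63
side grip [0.6224 0.0167 0.092 ] 0.8
side tote [0.6281 0.0196 0.004 ] 0.79
0.68 ((613.3214111328125, 31.626113891601562), (165.8302764892578, 170.73721313476562), 79.23355865478516)
top lip [0.5262 0.0418 0.034 ] 0.92
top grip [0.632  0.0214 0.092 ] 0.85
top tote [0.6283 0.0165 0.004 ] 0.71
0.72 ((610.0087280273438, 24.639942169189453), (112.11945343017578, 171.07723999023438), 79.48759460449219)
lid_edge (array([0.49586929, 0.39970203, 0.31709168]), np.float64(0.0072921474437952286))
[[365.0, 333.0], [511.0, 284.0], [426.0, 366.0], [418.0, 149.0], [201.0, 154.0]]
[[248.0, 361.0], [341.0, 435.0], [288.0, 161.0], [267.0, 155.0], [275.0, 308.0]]
blue ((556.0722045898438, 219.62863159179688), (115.81005859375, 106.95526885986328), 4.470277786254883)
```

>>> carry_out(rows="-3 45 3 0;-3 58 0 0;-3 58 0 0;-3 58 0 0;-3 53 0 0;0 0 0 0", claw=0)

```text
t: 26.78
eef_pos: [0.4223, 0.4419, 0.3927]
tool_rot: [-0.001, -0.041, 0.999, 0.0]
contact_force: [0.3, -0.1, -0.4]
gripper_width: -0.001
grasp_force: 0.0
```

Run:
```python
from m import *
t=pic("top");s=pic("side");o=get_obs();print(o["eef_pos"],o["contact_force"])
for n,c in(("top",t),("side",s)):
  print(n,[(np.round(x["centre"]).tolist(),round(x["confidence"],2)) for x in recognise(n,"sleeve")])
x=s["img"]
h=cv2.cvtColor(x,cv2.COLOR_BGR2HSV);m=cv2.inRange(h,(0,90,40),(20,255,255));m[:110]=0;m[185:]=0;m[:,:250]=0;m[:,355:]=0
print(cv2.connectedComponentsWithStats(m)[2])
```

```text
[0.42475157 0.43728584 0.39371231] [ 0.47654585 -0.39447989  0.45457214]
top [([164.0, 303.0], 0.86), ([369.0, 329.0], 0.86), ([169.0, 276.0], 0.78), ([423.0, 365.0], 0.74), ([514.0, 286.0], 0.65), ([172.0, 292.0], 0.6), ([184.0, 303.0], 0.51), ([291.0, 211.0], 0.45)]
side [([275.0, 310.0], 0.89), ([248.0, 362.0], 0.81), ([267.0, 157.0], 0.6), ([343.0, 439.0], 0.6)]
[[     0      0    640    480 306817]
 [   262    148     31     22    383]]
```

>>> carry_out(rows="0 0 -40 0;0 0 -45 0;0 0 -28 0;0 -10 0 0;0 -15 0 0;0 -20 0 0;0 -20 0 0;0 -20 0 0;0 0 0 0")

```text
t: 28.1
eef_pos: [0.4251, 0.3494, 0.2814]
tool_rot: [-0.0, -0.036, 0.999, -0.001]
contact_force: [0.4, 0.7, 0.2]
gripper_width: 0.003
grasp_force: 0.0
```

```bash
cat > le.py <<'E'
from m import *
t=pic("top");s=pic("side")
A=place_of("top","lid_edge");B=place_of("side","lid_edge")
print([(x[0]["centre"],x[0]["confidence"]) for x in(A,B) if x])
if A and B: 
  p,e=tri(t,A[0]["centre"],s,B[0]["centre"]);print(p,e,"ang",np.arctan2(p[2]-.135,.351-p[1]))
o=get_obs();print(o["t"],o["eef_pos"],o["contact_force"])
E
python3 le.py
```

```text
[([87.1, 244.5], 0.92), ([291.7, 60.1], 0.87)]
[0.49950406 0.3313369  0.32037511] 0.0066262917329996986 ang 1.4651195037099236
28.3 [0.42442165 0.35243675 0.28086309] [-0.11804763  0.47990317 -0.63071516]
```

>>> carry_out(rows="0 -18 -1 0;0 -18 -2 0;0 -20 -9 0;0 -20 -12 0;0 -17 -15 0;0 -16 -16 0;0 -11 -19 0;0 -10 -20 0;0 0 0 0")

```text
t: 29.42
eef_pos: [0.4237, 0.2192, 0.1859]
tool_rot: [-0.002, -0.036, 0.999, -0.001]
contact_force: [0.9, 0.3, -0.1]
gripper_width: 0.002
grasp_force: 0.0
```

>>> carry_out(rows="0 -5 -20 0;0 -4 -18 0;0 0 -6 0;0 0 -4 0;0 0 0 0")

```text
t: 30.05
eef_pos: [0.4247, 0.2125, 0.1426]
tool_rot: [-0.001, -0.037, 0.999, -0.0]
contact_force: [-11.6, -8.2, 34.4]
gripper_width: 0.004
grasp_force: 17.7
```

```bash
python3 le.py
```

```text
[([208.6, 253.1], 0.62), ([310.3, 161.9], 0.55)]
[0.51260196 0.1707234  0.1475087 ] 0.005493434502789874 ang 0.06927513578437226
30.25 [0.42475577 0.21252253 0.14265441] [-11.7759217   -8.16243531  34.70604418]
```

>>> carry_out(rows="0 0 10 0;0 0 40 0;0 0 50 0;-15 40 40 0;-30 50 0 0;-30 50 0 0;-30 50 0 0;0 0 0 0")

```text
t: 31.25
eef_pos: [0.3161, 0.4074, 0.2798]
tool_rot: [-0.0, -0.042, 0.999, 0.001]
contact_force: [0.5, -0.6, -0.8]
gripper_width: -0.003
grasp_force: 0.0
```

```bash
python3 le.py; python3 tp2.py
python3 - <<'E'
from m import *
t=pic("top")
for n in "jar beaker weight bottle_left bottle_right".split():
    r=place_of("top",n)
    if r: print(n,round(r[0]["confidence"],2),atz(t,r[0]["centre"],0).round(3))
h=cv2.cvtColor(t["img"],cv2.COLOR_BGR2HSV); b=cv2.inRange(h,(95,120,30),(125,255,255)); b[:150]=0;b[340:]=0;b[:,260:]=0;b[:,:90]=0
print("blue px",(b>0).sum())
E
```

```text
[([210.9, 255.1], 0.67), ([309.5, 161.8], 0.6)]
[0.50898192 0.16543687 0.15291741] 0.007222032095456062 ang 0.09625856931716116
31.45 [0.32082156 0.40194191 0.27948448] [-0.05478356 -0.72228999  0.95736102]
side lip [ 0.7261 -0.2548  0.034 ] 0.73
side grip [0.6227 0.0122 0.092 ] 0.78
side tote [0.6337 0.0163 0.004 ] 0.76
0.8 ((613.206787109375, 30.4263916015625), (168.52273559570312, 170.37716674804688), 78.91655731201172)
top lip [0.5256 0.0456 0.034 ] 0.9
top grip [0.6954 0.1922 0.092 ] 0.66
top tote [0.6302 0.0159 0.004 ] 0.75
0.83 ((610.8321533203125, 25.31299591064453), (113.29153442382812, 173.5294189453125), 79.20028686523438)
lid_edge (array([0.51079507, 0.17035557, 0.15277825]), np.float64(0.0038695099205773124))
mouth (array([0.50927677, 0.25997087, 0.13750259]), np.float64(0.002344856041914455))
[[513.0, 284.0], [426.0, 363.0], [366.0, 328.0]]
[[274.0, 308.0], [301.0, 158.0], [341.0, 436.0], [246.0, 362.0], [301.0, 143.0]]
blue ((444.9349365234375, 162.5955352783203), (2.6419496536254883, 2.575423002243042), 46.06028366088867)
jar 0.56 [ 0.582 -0.338  0.   ]
beaker 0.58 [0.382 0.032 0.   ]
weight 0.86 [0.49  0.069 0.   ]
bottle_left 0.97 [0.72 0.21 0.  ]
bottle_right 0.89 [ 0.738 -0.24   0.   ]
blue px 58
```

>>> carry_out(rows="30 -40 0 0;40 -45 0 0;40 -45 0 0;40 -45 -20 0;36 -40 -30 0;0 0 -40 0;0 0 -28 0;0 0 -8 0;0 0 0 0")

```text
t: 33.67
eef_pos: [0.5054, 0.189, 0.1538]
tool_rot: [-0.0, -0.038, 0.999, -0.0]
contact_force: [-0.2, -0.6, 0.9]
gripper_width: 0.0
grasp_force: 0.0
```

>>> carry_out(rows="0 0 -4 0;0 0 -2 0;0 0 0 0")

```text
t: 34.05
eef_pos: [0.5054, 0.189, 0.1479]
tool_rot: [0.0, -0.037, 0.999, 0.0]
contact_force: [-1.0, -0.9, 0.1]
gripper_width: 0.001
grasp_force: 0.0
```

No contact yet at z=148, so the lid has not sprung up. I'll press a little more.

>>> carry_out(rows="0 0 -3 0;0 0 -3 0;0 0 -3 0;0 0 0 0")

```text
t: 34.55
eef_pos: [0.5056, 0.189, 0.1426]
tool_rot: [0.0, -0.037, 0.999, 0.001]
contact_force: [-13.6, -4.8, 38.2]
gripper_width: -0.001
grasp_force: 19.5
```

>>> carry_out(rows="0 0 5 0;0 0 20 0;0 0 50 0;0 0 50 0;0 0 0 0")

```text
t: 35.17
eef_pos: [0.5076, 0.1898, 0.2675]
tool_rot: [0.003, -0.037, 0.999, 0.002]
contact_force: [0.4, 0.6, -0.6]
gripper_width: 0.004
grasp_force: 0.0
```

The lid rests at 143 mm, which is flat on the rim. The tote stands centred on the mat, and the bystanders are where they were.

```bash
python3 -c "
from station import *
print(hand_in())"
```

```text
the job is handed in; nothing more can be done
None
```

The job is handed in at about 35 s: the sleeves are in the tub (four detected there before the lid closed), the empty tote is upright on the mat within about 10 mm of its middle, the lid is shut, and the bottles, jar, beaker and weight measure where they were; the judge's result was not shown.

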